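# Wedge the mosaic setting board level

### The job

Push the thick wooden wedge, thin end first, flat on the bench and square, under the middle of the mosaic board's drooping edge until the board is level and bears snugly against the underside of the straightedge. Stop once the resistance has clearly climbed above the steady drag, by some 10 N (firm but not forced, the glass cracks), then let go and leave the wedge holding it. Touch neither the board nor its frame with the robot, and leave the thin wedge, tub and palette knife where they are.

Things in the scene. Friction and masses are not known exactly. Their poses are not given: they have to be found in the camera images.
- jig: Fixed levelling frame. Origin on the bench (+-2.5 mm: screw feet) under the middle of the board's free edge. x: level, from free edge to hinge = direction to push the wedge; y along the edge; z up. Posts 22x18 mm at y +-121, x 3..25 mm carry an aluminium straightedge bar, underside 36 and top 46 mm above the origin. Hinge rail at x 227 mm. Nothing in front of the edge (x below 0).
- mouth (a point): Point on the frame, axes as the jig's: where the middle of the lower corner of the board's free edge lies when the board is level, 22 mm above the jig's origin. When the board hangs down, its edge is 11 mm lower.
- setting_board (a joint): Tilt (rad) of the hinged wood board with gold tiles, 195 (x) x 200 (y) x 14 mm, 0.7 kg +-20 %: 0.056 = free edge hanging lowest (start), 0 = level, top against the straightedge (hard stop). About 3.5 N under the edge lifts it. Rising, the wedge drags steadily (6 to 14 N); at the stop the push climbs some 8 N per mm. 10 N above the drag is snug; glass cracks at 35 N on the board.
- wedge_mid (a point): Thick wedge, plain wood, loose, 0.07 kg: 130 mm long (x), 40 mm wide (y), flat sole, upright sides and back; 4 mm high at the thin end (+x), rising evenly to 30 mm at the thick end (-x). Origin at half length, mid width, 8.5 mm above the sole. Grip across the 40 mm in its thick half; push on the upright thick end.
- thin_wedge_mid (a point): Thin wedge, same wood, length and width, but only 13 mm high at the thick end: too thin to level the board. Bystander. Origin at half length, mid width, 4 mm above the sole.
- tub: Open white plastic tub of tiles, 110 x 90 x 55 mm, bystander. Origin under its centre.
- knife: Palette knife, 200 mm long, lying on the bench, bystander. Origin at its underside.
Mind the look-alikes: they are no part of the job. What is meant by the part that bears wedge_mid is not purple, and is the smaller of those in its own colour.

How it is judged:
By the outcome, as a careful person would: the job done as asked, in the order asked, and still so for the second after the job is handed in, with the robot touching nothing.
It also fails if it takes over 69 s, if anything falls off the work surface, if the arm or the gripper's body presses on something with over 40 N, if the wrist force passes 120 N, or if a joint passes its speed limit or range.

### The arm

A 7-joint arm with a two-finger parallel gripper is mounted at the origin on the work surface. World frame = base frame: x ahead of the robot, y to its left, z up, the work surface at z = 0. Lengths are in m, angles in rad, forces in N, time in s.
With the tool pointing down it reaches from about 0.425 to 1.025 m from the base axis. Payload 3.6 kg.
Tool frame: the origin (TCP) lies at the very end of the fingers, on their centre line; the grasp point (between the pads) lies 19 mm behind it (r.grip_depth is the z of the grasp point in the tool frame, in m); z points along the fingers, y is the line along which they close (so a half turn about z gives the same grasp; the last joint's range is limited). The gripper opens to 85 mm and grips with 20 to 120 N. Pads are 22 mm wide; open, the fingers measure 114 mm over their backs; the gripper's body (76 mm by 85 mm) begins 54 mm behind the grasp point. The pads swing forward as they close: fully open they stand 13 mm farther back than shut.
Start: joints at [1.171, 0.591, 0.048, 1.609, -0.033, 0.943, -0.034], TCP at [0.219, -0.691, 0.231] pointing down, gripper open.
Joint ranges: [-2.69, 2.69], [-0.47, 2.24], [-1.27, 1.36], [0.19, 2.51], [-1.53, 4.68], [0.08, 2.07], [-3.09, 3.09]. Speed limits (rad/s): [2.57, 2.57, 3.14, 3.14, 3.14, 3.14, 3.14].

### API

Orientations are given as a unit quaternion [x, y, z, w].
In Python, from workcell import r gives the robot as it stands.
- The arm moves only by the tool arm_command, never from a script. Its argument "moves" is a list that holds one entry, the list of rows, each a list of 7 numbers: the turn, a rotation vector about the tool's x, y, z in rad, then the shift along the tool's x, y, z in m, then the opening, from 0 (shut) to 1 (fully open). A call has 1 to 8 rows; each row shifts and turns the commanded pose from where the row before left it, along the tool's axes as they then stand; what a row does not reach is not made up. A row lasts 1/8 s, in which the tool goes at most 62.5 mm and 10.7 degrees, less where a joint would pass 70% of its speed; a pose out of reach is approached as far as the arm can. A call with a gripper value outside its range is refused whole. The fingers move at their own pace and stop on an object; "newtons" is the grip in N (left out, the last holds). Time passes only in rows, so rows that do not move let the fingers close. It gives the time, the measured TCP pose, the force, the opening and the grip force at its end, in the units of the state.
- r.observe(): the state, without advancing time (a new reading comes with each control period).
- r.get_image(name): name is "scene" or "top" or "wrist"; returns (picture, depth): 420x560x3 uint8, red, green, blue; 420x560 float32, m along the optical axis (not along the pixel's ray), 0 where there is no reading.
- r.camera_params(name): a dict with "fx", "fy", "cx", "cy" (pixels), "R" (3x3) and "t" (3): a world point X has camera coordinates R X + t. Camera axes: x right, y down, z forward; pixel columns grow to the right and rows downward; lengths in m; the calibration is good to about 2 mm. A picture is of the moment at which its call begins: read the wrist's pose just before it. camera_params takes no time and is no camera call; for the wrist camera it gives the pose at the moment of the call.
- r.hand_in(): hands the job in; it is judged then, once.
The state is a dict: "time": time; "joints": joint angles; "joint_velocities": joint speeds; "effort": joint torques, N m; "tool_pos": TCP position; "ee_rot": TCP orientation; "contact_force": force on the tool from outside, world axes, zero at the start; "torque": the same for the moment, N m; "finger_gap": opening from 0.0 (shut) to 1.0 (fully open); "grasp_force": force on a finger pad.
Only numpy, scipy, OpenCV 4.12 (cv2) and the standard library are available. Lean on these libraries where they do the work, as an engineer would, in place of code of your own. Each camera call takes 0.05 s, during which the arm holds its last target. There are 200 camera calls.

## Working session

There is one attempt and no reset: what is moved stays moved. The work goes in short steps, Python scripts to look and compute and a tool call to move; the robot and the scene stay as the last step left them, time stands still between calls to the robot, and variables do not carry over. Pictures are saved under pics/ and viewed, at most 10 in all, crops included, and the job is handed in when it is done.

Besides the shell and the picture viewer there is one more tool, called after "Request:" as a command line: name --argument value ..., lists and objects as JSON in quotes. arm_command: Moves the arm, as the interface text tells. Its arguments: {"type":"object","properties":{"moves":{"type":"array"},"newtons":{"type":"number"}},"required":["moves"]}

```bash
mkdir -p pics; ls; cat > h.py <<'E'
import numpy as np, cv2
from workcell import r
def grab(n,tag):
    im,d=r.get_image(n); c=r.camera_params(n)
    cv2.imwrite(f'pics/{tag}.png',im[:,:,::-1]); np.savez(f'{tag}.npz',im=im,d=d,**{k:np.array(v) for k,v in c.items()})
    return im,d,c
def load(tag): 
    z=np.load(f'{tag}.npz'); return z['im'],z['d'],z
def pix2w(c,d,u,v):
    u=np.asarray(u,float);v=np.asarray(v,float)
    p=np.stack([(u-c['cx'])/c['fx']*d,(v-c['cy'])/c['fy']*d,d*np.ones_like(u)],-1)
    return (p-np.asarray(c['t']))@np.asarray(c['R'])
def ray(c,u,v,z):
    a=pix2w(c,1.0,u,v); o=-np.asarray(c['R']).T@np.asarray(c['t'])
    return o+(a-o)*((z-o[2])/(a[...,2]-o[2]))[...,None]
E
python3 - <<'E'
from h import *
for n in('scene','top'):
    im,d,c=grab(n,n); print(n,c)
a=cv2.imread('pics/scene.png');b=cv2.imread('pics/top.png')
print(r.observe())
E
```

```text
pics
scene {'fx': 544.6791059608212, 'fy': 544.6791059608212, 'cx': 273.1887108240843, 'cy': 202.12814020065645, 'R': array([[-0.6555321 ,  0.75506086,  0.01267951],
       [ 0.50539691,  0.45112986, -0.73556496],
       [-0.56111642, -0.47577826, -0.67733553]]), 't': array([ 0.33102603, -0.1986867 ,  1.6884837 ])}
top {'fx': 386.48607709378075, 'fy': 386.48607709378075, 'cx': 283.0617858537085, 'cy': 207.59318754680862, 'R': array([[-9.78534363e-04, -9.99989773e-01, -4.41549459e-03],
       [-9.84895368e-01,  1.72827887e-03, -1.73141926e-01],
       [ 1.73147786e-01,  4.17937484e-03, -9.84886987e-01]]), 't': array([-0.0059315 ,  0.48017234,  0.92014771])}
{'time': 0.1, 'joints': array([ 1.17050755,  0.5920581 ,  0.04832263,  1.6097381 , -0.0332605 ,
        0.94268905, -0.03372044]), 'joint_velocities': array([ 0.00050865, -0.00275103,  0.00256882, -0.00383297,  0.00120858,
       -0.00064903, -0.00034931]), 'effort': array([ 3.39080005e-03, -5.49995041e+01,  1.55283339e+00, -1.98824626e+01,
        9.70366644e-03,  3.85273393e-03,  1.41714753e-05]), 'tool_pos': array([ 0.21870436, -0.69042005,  0.23021707]), 'ee_rot': array([ 9.88252496e-01,  1.52826415e-01, -2.38490768e-04, -1.01670152e-03]), 'contact_force': array([-0.54349708,  0.39647819, -0.05962585]), 'torque': array([-0.02466283,  0.04369698, -0.01408125]), 'grasp_force': 0.0, 'finger_gap': 1.0026431627938648}
```

View pics/scene.png

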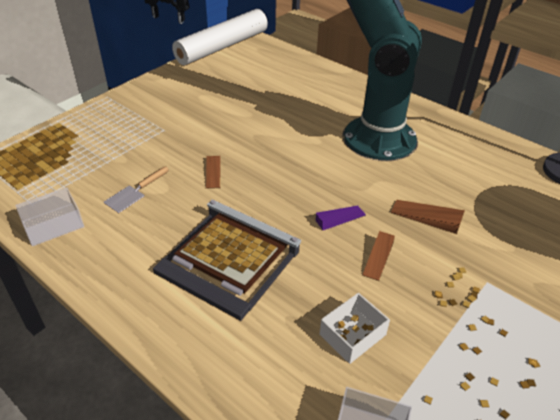

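View pics/top.png

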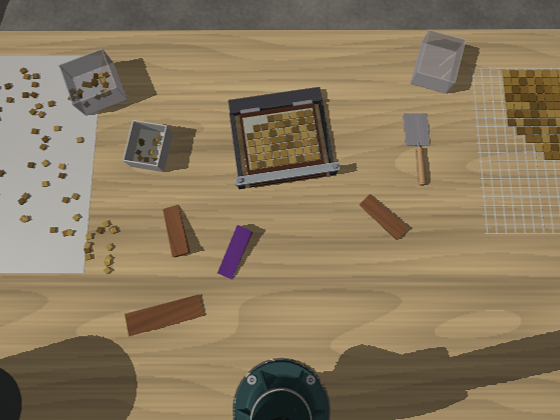

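The scene view shows the jig at about (228,255), with the straightedge side towards the robot. In the top view the wedge-like things are brown at (176,231), brown at (384,216), a long brown one at (165,315) and a purple one at (235,252). I'll measure their sizes and heights to tell them apart.

```bash
cat > m.py <<'E'
from h import *
for n,S in (('top',[(176,231),(384,216),(165,315),(235,252)]),('scene',[(379,255),(213,172),(428,216),(340,217)])):
    im,d,c=load(n); hsv=cv2.cvtColor(im,cv2.COLOR_RGB2HSV)
    v,u=np.mgrid[:420,:560]; W=pix2w(c,d[...,None] if 0 else d,u,v) if 0 else None
    p=np.stack([(u-c['cx'])/c['fx']*d,(v-c['cy'])/c['fy']*d,d],-1); W=(p-c['t'])@c['R']
    for s in S:
        x=im[s[1]-2:s[1]+3,s[0]-2:s[0]+3].reshape(-1,3).mean(0)
        q=im.astype(float); ch=q/q.sum(-1,keepdims=True); 
        m=(np.linalg.norm(ch-x/x.sum(),axis=-1)<.07)&(q.sum(-1)<1.6*x.sum())
        m=cv2.morphologyEx(m.astype(np.uint8),cv2.MORPH_OPEN,np.ones((3,3)))
        k,l=cv2.connectedComponents(m); mm=(l==l[s[1],s[0]])
        P=W[mm&(d>0)]; P=P[P[:,2]>-.02]
        (cx,cy),(a,b),t=cv2.minAreaRect((P[:,:2]*1000).astype(np.float32))
        # height along major axis
        e=np.linalg.svd(P[:,:2]-P[:,:2].mean(0),full_matrices=False)[2][0]; k=(P[:,:2]-P[:,:2].mean(0))@e
        hs=[np.round(np.median(P[(k>=lo)&(k<=hi),2])*1000,1) for lo,hi in zip(np.percentile(k,[0,20,40,60,80]),np.percentile(k,[20,40,60,80,100]))]
        print(n,s,mm.sum(),'c',round(cx),round(cy),'size',round(a),round(b),'ang',round(t,1),'axis',e.round(3),'h',hs)
E
python3 m.py
python3 - <<'E'
from h import *
im,d,c=load('top')
v,u=np.mgrid[:420,:560];p=np.stack([(u-c['cx'])/c['fx']*d,(v-c['cy'])/c['fy']*d,d],-1);W=(p-c['t'])@c['R']
for uv in [(300,250),(100,290),(340,230),(240,182),(334,170),(290,175),(280,140),(233,110),(325,95),(150,145)]:
    print(uv,W[uv[1],uv[0]].round(4))
a=cv2.imread('pics/top.png')[60:345,110:430];s=cv2.imread('pics/scene.png')[140:320,150:480]
A=cv2.resize(a,None,fx=2.1,fy=2.1,interpolation=3); cv2.imwrite('pics/topc.png',A)
cv2.imwrite('pics/scenec.png',cv2.resize(s,None,fx=2.4,fy=2.4,interpolation=3))
E
```

```text
top (176, 231) 876 c 428 271 size 132 48 ang 16.7 axis [-0.952 -0.307] h [np.float64(6.7), np.float64(12.4), np.float64(17.8), np.float64(22.5), np.float64(27.0)]
top (384, 216) 842 c 464 -263 size 130 41 ang 44.8 axis [-0.706 -0.708] h [np.float64(5.3), np.float64(6.9), np.float64(9.0), np.float64(10.5), np.float64(12.2)]
top (165, 315) 1774 c 219 289 size 56 193 ang 14.5 axis [-0.25   0.968] h [np.float64(8.9), np.float64(15.9), np.float64(23.0), np.float64(29.9), np.float64(36.2)]
top (235, 252) 823 c 372 116 size 40 129 ang 66.7 axis [-0.915  0.402] h [np.float64(27.1), np.float64(22.0), np.float64(16.9), np.float64(12.0), np.float64(6.6)]
scene (379, 255) 830 c 426 267 size 138 45 ang 18.5 axis [0.955 0.298] h [np.float64(26.7), np.float64(22.0), np.float64(16.8), np.float64(11.6), np.float64(6.7)]
scene (213, 172) 446 c 463 -265 size 140 39 ang 45.9 axis [0.695 0.719] h [np.float64(11.5), np.float64(10.9), np.float64(7.7), np.float64(6.8), np.float64(5.1)]
scene (428, 216) 1315 c 222 280 size 63 175 ang 14.0 axis [-0.194  0.981] h [np.float64(9.7), np.float64(17.6), np.float64(24.4), np.float64(30.1), np.float64(35.0)]
scene (340, 217) 606 c 375 119 size 46 130 ang 66.4 axis [ 0.936 -0.351] h [np.float64(8.6), np.float64(15.3), np.float64(20.4), np.float64(24.4), np.float64(23.9)]
(300, 250) [ 3.777e-01 -4.950e-02  1.000e-04]
(100, 290) [2.783e-01 4.533e-01 2.000e-04]
(340, 230) [ 0.4283 -0.1522  0.0042]
(240, 182) [0.5443 0.1011 0.0483]
(334, 170) [ 0.575  -0.1349  0.0475]
(290, 175) [ 0.5625 -0.0241  0.0465]
(280, 140) [0.6597 0.0012 0.0329]
(233, 110) [0.7474 0.1264 0.0224]
(325, 95) [ 8.000e-01 -1.215e-01  6.000e-04]
(150, 145) [6.583e-01 3.498e-01 5.000e-04]
```

View pics/scenec.png

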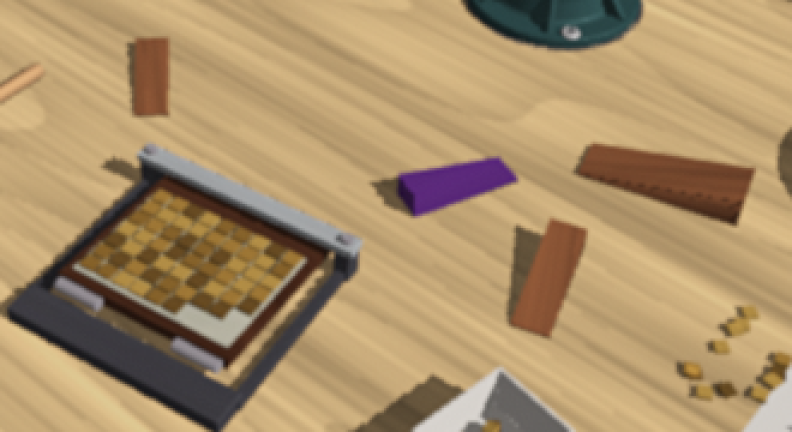

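View pics/topc.png

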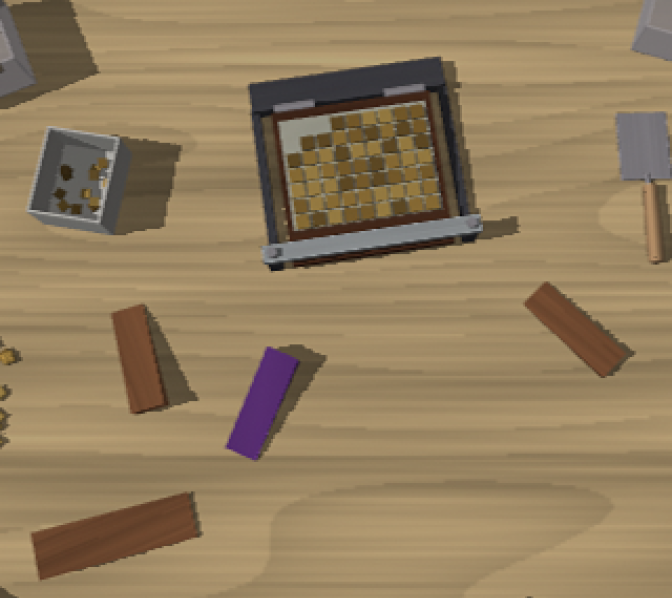

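The crop confirms the target is the brown wedge at (176,231) in top and (379,255) in scene. It is 130×40 mm, rises to about 30 mm, and its thick end faces the robot. The others don't fit:
- **(384,216):** the thin wedge, only 13 mm high.
- **(165,315):** larger, 193 mm long.
- **(235,252):** purple.

The jig is at top (285,140). On the way I'll look at it with the wrist camera.

Request:
arm_command --moves '[[[0,0,0,0.028,-0.0344,-0.00625,1],[0,0,0,0.028,-0.0344,-0.00625,1],[0,0,0,0.028,-0.0344,-0.00625,1],[0,0,0,0.028,-0.0344,-0.00625,1],[0,0,0,0.028,-0.0344,-0.00625,1],[0,0,0,0.028,-0.0344,-0.00625,1],[0,0,0,0.028,-0.0344,-0.00625,1],[0,0,0,0.028,-0.0344,-0.00625,1]]]'

```text
time: 1.1
tool_pos: [0.3496, -0.3595, 0.2812]
ee_rot: [0.988, 0.153, -0.0, -0.0]
contact_force: [1.2, 0.4, 0.2]
finger_gap: 1.004
grasp_force: 0.0
```

Request:
arm_command --moves '[[[0,0,0,0.028,-0.0344,-0.00625,1],[0,0,0,0.028,-0.0344,-0.00625,1],[0,0,0,0.028,-0.0344,-0.00625,1],[0,0,0,0.028,-0.0344,-0.00625,1],[0,0,0,0.028,-0.0344,-0.00625,1],[0,0,0,0.028,-0.0344,-0.00625,1],[0,0,0,0.028,-0.0344,-0.00625,1],[0,0,0,0.028,-0.0344,-0.00625,1]]]'

```text
time: 2.1
tool_pos: [0.4798, -0.0299, 0.3313]
ee_rot: [0.988, 0.153, -0.0, 0.0]
contact_force: [-0.3, -0.0, 0.3]
finger_gap: 1.003
grasp_force: 0.0
```

```bash
cat > bar.py <<'E'
from h import *
import sys
def W_(tag):
    im,d,c=load(tag); v,u=np.mgrid[:420,:560]
    p=np.stack([(u-c['cx'])/c['fx']*d,(v-c['cy'])/c['fy']*d,d],-1); return im,d,c,(p-c['t'])@c['R']
for n in sys.argv[1:]:
    im,d,c,W=W_(n)
    q=im.astype(int); grey=(q.max(-1)-q.min(-1)<25)&(q.max(-1)>110)
    m=grey&(d>0)&(W[...,2]>.04)&(W[...,2]<.052)&(W[...,0]>.48)&(W[...,0]<.64)&(abs(W[...,1])<.2)
    P=W[m]; print(n,m.sum(),cv2.minAreaRect((P[:,:2]*1000).astype(np.float32)),'z',np.median(P[:,2]))
E
python3 - <<'E'
from h import *
o=r.observe();print(o['tool_pos'],o['ee_rot'],o['contact_force'],o['time'])
grab('wrist','w1')
E
python3 bar.py top scene w1
```

```text
[ 0.47976027 -0.02985673  0.33125305] [ 9.88262994e-01  1.52761820e-01 -2.80586861e-04  5.26127672e-05] [-0.28134137 -0.02310152  0.26084943] 2.1
top 796 ((567.7869873046875, -16.664474487304688), (22.13241958618164, 264.1303405761719), 8.583423614501953) z 0.04644358279545434
scene 665 ((567.6319580078125, -14.876068115234375), (26.122079849243164, 267.22076416015625), 8.642303466796875) z 0.04655468041065411
w1 3846 ((571.2100830078125, -6.0242919921875), (21.733348846435547, 265.3236083984375), 9.174921989440918) z 0.048801562592997866
```

View pics/w1.png

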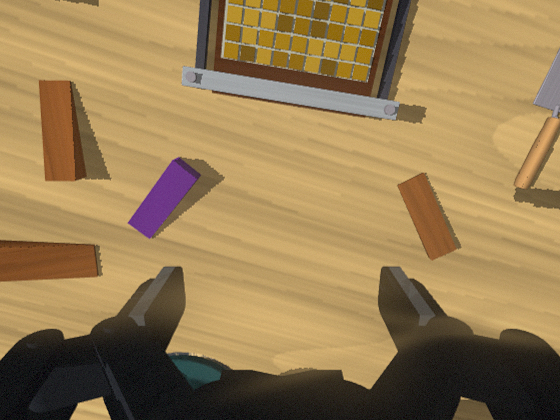

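The wrist view shows the bar from (190,77) to (390,110), the target wedge at (58,130), purple at (165,197) and the thin wedge at (429,217). I'll check the wrist camera's offset against the other views using the wedge.

```bash
sed -i "s/^for n,S in .*/for n,S in (('w1',[(58,130),(165,197),(429,217)]),):/" m.py; python3 m.py
python3 - <<'E'
from h import *
# bar end screws in two views, ray cast at z=.047 ; wedge vertical check
for n,pts in(('top',[(240,183),(335,169)]),('w1',[(192,77),(391,110)])):
    im,d,c=load(n); print(n,ray(c,*np.array(pts).T,.047).round(4), [d[p[1],p[0]] for p in pts])
E
```

```text
w1 (58, 130) 3641 c 428 284 size 130 57 ang 17.6 axis [-0.94  -0.341] h [np.float64(10.3), np.float64(15.3), np.float64(20.2), np.float64(24.9), np.float64(29.5)]
w1 (165, 197) 2227 c 376 124 size 40 129 ang 67.2 axis [-0.921  0.39 ] h [np.float64(30.3), np.float64(25.9), np.float64(20.8), np.float64(15.4), np.float64(9.3)]
w1 (429, 217) 2449 c 471 -254 size 130 44 ang 46.2 axis [-0.702 -0.712] h [np.float64(6.0), np.float64(7.6), np.float64(9.2), np.float64(10.9), np.float64(12.5)]
top [[ 0.542   0.1012  0.047 ]
 [ 0.5777 -0.1375  0.047 ]] [np.float32(0.9698756), np.float32(0.97452414)]
w1 [[ 0.552   0.1133  0.047 ]
 [ 0.5911 -0.1295  0.047 ]] [np.float32(0.394145), np.float32(0.40457126)]m.py:8: RuntimeWarning: invalid value encountered in divide
  q=im.astype(float); ch=q/q.sum(-1,keepdims=True);
```

Request:
arm_command --moves '[[[0,0,0,-0.0012,-0.0376,0.0289,1],[0,0,0,-0.0012,-0.0376,0.0289,1],[0,0,0,-0.0012,-0.0376,0.0289,1],[0,0,0,-0.0012,-0.0376,0.0289,1],[0,0,0,-0.0012,-0.0376,0.0289,1],[0,0,0,-0.0012,-0.0376,0.0289,1],[0,0,0,-0.0012,-0.0376,0.0289,1],[0,0,0,-0.0012,-0.0376,0.0289,1]]]'

```text
time: 3.15
tool_pos: [0.3795, 0.2535, 0.0991]
ee_rot: [0.988, 0.153, 0.0, -0.0]
contact_force: [0.7, 1.3, 0.5]
finger_gap: 1.003
grasp_force: 0.0
```

```bash
python3 - <<'E'
from h import *
o=r.observe();print(o['tool_pos'],o['ee_rot'],o['time'])
im,d,c=grab('wrist','w2')
p=np.asarray(c['R'])@o['tool_pos']+c['t']; print('tcp px',p[:2]/p[2]*c['fx']+[c['cx'],c['cy']])
E
```

```text
[0.37953012 0.25352693 0.09905301] [ 9.88295385e-01  1.52552391e-01  4.95737457e-06 -9.51983059e-06] 3.15
tcp px [293.94960445 269.61191947]
```

View pics/w2.png

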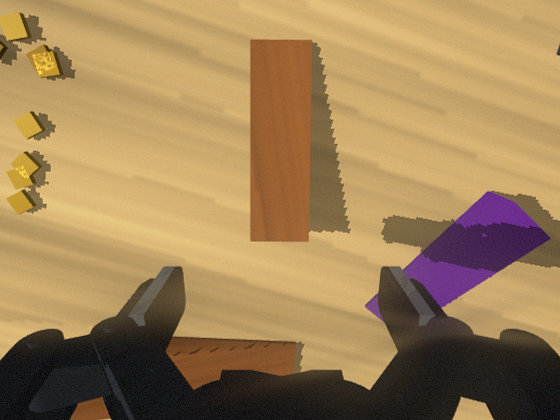

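The wedge spans (250–310, 40–241), centred at u≈280 between the finger tips (183 and 380), and is parallel to the fingers. I'll check the fore-aft position numerically.

```bash
python3 - <<'E'
from h import *
im,d,c=load('w2'); T=np.array([.3795,.2535,.099]); a=2*np.arctan2(.1526,.9883); X=np.array([np.cos(a),np.sin(a),0])
for uv,z in(((280,238),.03),((281,43),.004)):
    print(uv,'x rel tcp',(ray(c,*map(np.array,uv),z)-T)@X, 'depth', (pix2w(c,d[uv[1],uv[0]],*uv)-T)@X, pix2w(c,d[uv[1],uv[0]],*uv))
E
```

```text
(280, 238) x rel tcp -0.012877406715834743 depth -0.0136963003168948 [0.36433443 0.25602955 0.02804174]
(281, 43) x rel tcp 0.11138734028976024 depth 0.11164879741436386 [0.48368475 0.29433316 0.00231285]
```

Request:
arm_command --moves '[[[0,0,0,0,0,0.016,1],[0,0,0,0,0,0.016,1],[0,0,0,0,0,0.016,1],[0,0,0,0,0,0.016,1],[0,0,0,0,0,0.016,1],[0,0,0,0,0,0.01,1],[0,0,0,0,0,0.005,1],[0,0,0,0,0,0,1]]]'

```text
time: 4.2
tool_pos: [0.3798, 0.2526, 0.005]
ee_rot: [0.988, 0.153, -0.0, 0.0]
contact_force: [-0.7, -0.2, -0.1]
finger_gap: 1.0
grasp_force: 0.0
```

Request:
arm_command --moves '[[[0,0,0,0,0,0,0.6],[0,0,0,0,0,0,0.45],[0,0,0,0,0,0,0.3],[0,0,0,0,0,0,0.2],[0,0,0,0,0,0,0.2],[0,0,0,0,0,0,0.2]]]' --newtons 60

```text
time: 4.95
tool_pos: [0.38, 0.253, 0.0057]
ee_rot: [0.988, 0.153, 0.0, -0.0]
contact_force: [-0.7, 0.1, 5.1]
finger_gap: 0.456
grasp_force: 60.3
```

Request:
arm_command --moves '[[[0,0,0,0,0,-0.01,0.2],[0,0,0,0,0,-0.02,0.2],[0,0,0,0,0,-0.025,0.2],[0,0,0,0,0,-0.025,0.2],[0,0,0,0.005,0.042,0,0.2],[0,0,0,0.005,0.042,0,0.2],[0,0,0,0.005,0.042,0,0.2],[0,0,0,0.005,0.042,0,0.2]]]'

```text
time: 5.95
tool_pos: [0.4499, 0.0971, 0.0857]
ee_rot: [0.988, 0.153, 0.0, 0.0]
contact_force: [0.3, -0.0, -1.5]
finger_gap: 0.457
grasp_force: 60.3
```

Request:
arm_command --moves '[[[0,0,0.0393,0,0,0,0.2],[0,0,0.0393,0,0,0,0.2],[0,0,0.0393,0,0,0,0.2],[0,0,0.0393,0,0,0,0.2],[0,0,0,-0.01,0.033,0,0.2],[0,0,0,-0.01,0.033,0,0.2],[0,0,0,-0.01,0.033,0,0.2],[0,0,0,-0.01,0.033,0,0.2]]]'

```text
time: 6.95
tool_pos: [0.4296, -0.038, 0.0851]
ee_rot: [0.997, 0.075, 0.0, -0.0]
contact_force: [0.8, 0.4, -1.7]
finger_gap: 0.452
grasp_force: 60.4
```

```bash
python3 - <<'E'
from h import *
o=r.observe();print(o['tool_pos'],o['ee_rot'],o['time'],o['contact_force'],o['finger_gap'])
grab('wrist','w3')
for n in('scene','top'): grab(n,n+'3')
a=cv2.imread('pics/w3.png');b=cv2.resize(cv2.imread('pics/top3.png')[110:330,180:400],(420,420),interpolation=3)
cv2.imwrite('pics/c3.png',cv2.resize(np.hstack([a,b]),(800,343)))
E
```

```text
[ 0.42959293 -0.03801267  0.08513264] [ 9.97169073e-01  7.51919874e-02  5.02105999e-05 -4.55934569e-05] 6.95 [ 0.76024914  0.39515697 -1.66496748] 0.45248089886985204
```

View pics/c3.png

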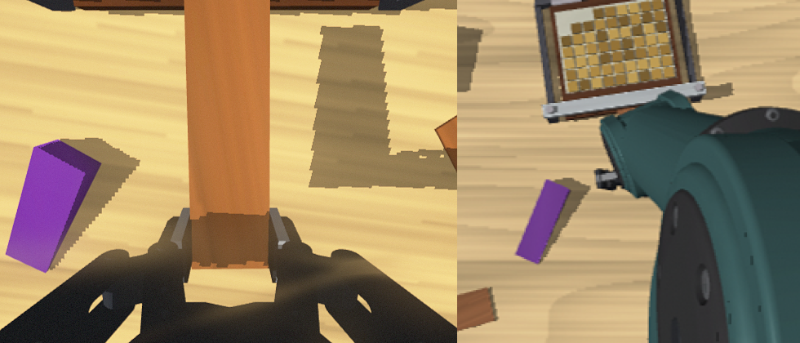

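The wedge is held straight at (185–270, 0–268) in the left panel, and the bar's edge is horizontal in the wrist view, so the wedge is square to it. Next I lower it.

Request:
arm_command --moves '[[[0,0,0,0,0,0.02,0.2],[0,0,0,0,0,0.02,0.2],[0,0,0,0,0,0.02,0.2],[0,0,0,0,0,0.01,0.2],[0,0,0,0,0,0.006,0.2],[0,0,0,0,0,0.002,0.2],[0,0,0,0,0,0,0.2]]]'

```text
time: 7.98
tool_pos: [0.4299, -0.0378, 0.0073]
ee_rot: [0.997, 0.075, 0.0, -0.0]
contact_force: [-0.5, 0.1, -0.5]
finger_gap: 0.454
grasp_force: 60.5
```

```bash
python3 - <<'E'
from h import *
o=r.observe();print(o['tool_pos'],o['ee_rot'],o['time'],o['contact_force'],o['finger_gap'])
grab('wrist','w4'); grab('scene','s4')
a=cv2.imread('pics/w4.png');b=cv2.resize(cv2.imread('pics/s4.png')[150:330,140:380],(560,420),interpolation=3)
cv2.imwrite('pics/c4.png',cv2.resize(np.hstack([a,b]),(800,300)))
E
```

```text
[ 0.42994544 -0.03782444  0.00734426] [ 9.97203030e-01  7.47398334e-02  2.72060568e-04 -1.63252752e-05] 7.975 [-0.46603011  0.09129848 -0.47254536] 0.45390468548354657
```

View pics/c4.png

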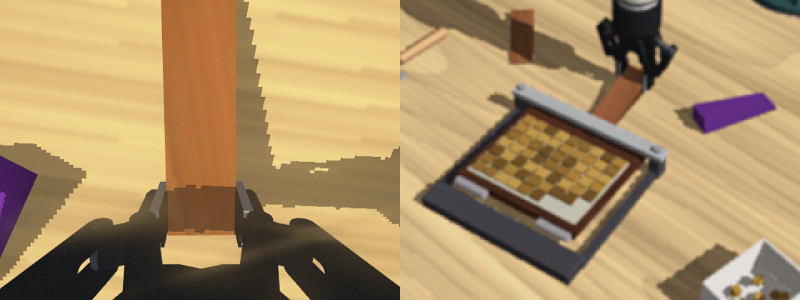

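```bash
cat > lat.py <<'E'
from h import *
import sys
a=np.radians(8.6); X=np.array([np.cos(a),np.sin(a)]);Y=np.array([-X[1],X[0]]); O=np.array([.5677,-.0158])-.014*X
im,d,c=load(sys.argv[1]); v,u=np.mgrid[:420,:560]
p=np.stack([(u-c['cx'])/c['fx']*d,(v-c['cy'])/c['fy']*d,d],-1); W=(p-c['t'])@c['R']
j=np.stack([(W[...,:2]-O)@X,(W[...,:2]-O)@Y,W[...,2]],-1)*1000
q=im.astype(float); red=(q[...,0]>1.55*q[...,2])&(q[...,0]>1.3*q[...,1])
for lo,hi in((-30,-15),(-45,-30),(-60,-45),(-75,-60)):
    m=red&(d>0)&(j[...,0]>lo)&(j[...,0]<hi)&(abs(j[...,1])<40)
    if m.sum()<8: continue
    top=m&(j[...,2]>0.8*np.percentile(j[...,2][m],80)); P=j[top]
    print(lo,m.sum(),'y',np.percentile(P[:,1],[3,50,97]).round(1),'z',np.median(P[:,2]).round(1))
g=(q.max(-1)-q.min(-1)<25)&(q.max(-1)>110)&(j[...,2]>40)&(j[...,2]<52)&(j[...,0]>-10)&(j[...,0]<40)&(abs(j[...,1])<150)
print('bar y',j[...,1][g].min(),j[...,1][g].max(),'x',np.percentile(j[...,0][g],[3,97]))
t=np.array(r.observe()['tool_pos']); print('tool in jig',(t[:2]-O)@X,(t[:2]-O)@Y)
E
python3 lat.py s4
```

```text
-45 75 y [-16.9   0.   20.4] z 13.7
-60 81 y [-16.5  -0.9  19.6] z 15.5
-75 87 y [-18.8   2.7  19.8] z 17.7
bar y -132.63628475604207 134.54416957834192 x [ 3.10409902 25.28629691]
tool in jig -0.1254851943352614 -0.0013301848686948885
```

Request:
arm_command --moves '[[[0,0,0,0,-0.001,0.001,0.2],[0,0,0,0,0,0.0005,0.2],[0,0,0,0,0,0,0.6],[0,0,0,0,0,-0.001,0.6],[0,0,0,0,0,0,0.6],[0,0,0,0,0,0,0.3],[0,0,0,0,0,0,0.2],[0,0,0,0,0,0,0.2]]]'

```text
time: 9.07
tool_pos: [0.4296, -0.0369, 0.007]
ee_rot: [0.997, 0.075, 0.0, 0.0]
contact_force: [-0.6, 0.1, 6.1]
finger_gap: 0.446
grasp_force: 60.5
```

Request:
arm_command --moves '[[[0,0,0,0,0,0,0.2],[0,0,0,0.002,0,0,0.2],[0,0,0,0.002,0,0,0.2],[0,0,0,0.002,0,0,0.2]]]'

```text
time: 9.57
tool_pos: [0.431, -0.0368, 0.0069]
ee_rot: [0.997, 0.075, -0.004, 0.001]
contact_force: [-5.0, -0.5, 9.5]
finger_gap: 0.456
grasp_force: 61.1
```

```bash
python3 - <<'E'
from h import *
grab('scene','s5'); print(r.observe()['contact_force'])
E
python3 lat.py s5
```

```text
[-4.7237504  -0.59448554  9.03085343]
-45 73 y [-16.8  -2.8  20.9] z 11.3
-60 83 y [-17.8   1.1  20.5] z 13.8
-75 89 y [-17.   -2.5  20.4] z 17.7
bar y -132.9239060918863 134.42622163638268 x [ 3.41642628 25.44447999]
tool in jig -0.12361362772313315 -0.0003640295020376043
```

Request:
arm_command --moves '[[[0,0,0,0,0,-0.0007,0.2],[0,0,0,0.002,0,0,0.2],[0,0,0,0.002,0,0,0.2],[0,0,0,0.002,0,0,0.2],[0,0,0,0.002,0,0,0.2],[0,0,0,0.002,0,0,0.2]]]'

```text
time: 10.38
tool_pos: [0.4455, -0.0345, 0.0072]
ee_rot: [0.997, 0.075, -0.0, -0.0]
contact_force: [-0.4, 0.3, -0.4]
finger_gap: 0.456
grasp_force: 60.1
```

Request:
arm_command --moves '[[[0,0,0,0.003,0,0,0.2],[0,0,0,0.003,0,0,0.2],[0,0,0,0.003,0,0,0.2],[0,0,0,0.003,0,0,0.2],[0,0,0,0.003,0,0,0.2],[0,0,0,0.003,0,0,0.2],[0,0,0,0.003,0,0,0.2],[0,0,0,0.003,0,0,0.2]]]'

```text
time: 11.38
tool_pos: [0.4693, -0.0309, 0.0073]
ee_rot: [0.997, 0.075, -0.0, -0.0]
contact_force: [-0.3, 0.7, -1.0]
finger_gap: 0.452
grasp_force: 60.1
```

Request:
arm_command --moves '[[[0,0,0,0.002,0,0,0.2],[0,0,0,0.002,0,0,0.2],[0,0,0,0.002,0,0,0.2],[0,0,0,0.002,0,0,0.2],[0,0,0,0.002,0,0,0.2],[0,0,0,0.002,0,0,0.2]]]'

```text
time: 12.12
tool_pos: [0.4772, -0.0299, 0.007]
ee_rot: [0.997, 0.075, -0.004, 0.001]
contact_force: [-6.5, -0.6, 3.8]
finger_gap: 0.455
grasp_force: 60.6
```

Request:
arm_command --moves '[[[0,0,0,0.002,0,0,0.2],[0,0,0,0.002,0,0,0.2],[0,0,0,0.002,0,0,0.2],[0,0,0,0.002,0,0,0.2],[0,0,0,0.002,0,0,0.2]]]'

```text
time: 12.75
tool_pos: [0.4864, -0.0289, 0.007]
ee_rot: [0.997, 0.074, -0.004, 0.001]
contact_force: [-5.9, -1.4, 4.0]
finger_gap: 0.454
grasp_force: 60.6
```

Request:
arm_command --moves '[[[0,0,0,0.002,0,0,0.2],[0,0,0,0.002,0,0,0.2],[0,0,0,0.002,0,0,0.2],[0,0,0,0.002,0,0,0.2],[0,0,0,0.002,0,0,0.2],[0,0,0,0.002,0,0,0.2],[0,0,0,0.002,0,0,0.2],[0,0,0,0.002,0,0,0.2]]]'

```text
time: 13.75
tool_pos: [0.5021, -0.0265, 0.007]
ee_rot: [0.997, 0.074, -0.004, 0.001]
contact_force: [-7.1, -1.1, 4.4]
finger_gap: 0.454
grasp_force: 60.7
```

```bash
python3 - <<'E'
from h import *
o=r.observe();print(o['tool_pos'],o['ee_rot'],o['contact_force'],o['torque'])
grab('scene','s6'); b=cv2.imread('pics/s6.png')[160:330,150:360]
cv2.imwrite('pics/c6.png',cv2.resize(b,(740,600),interpolation=3))
E
python3 lat.py s6
```

```text
[ 0.50205606 -0.02652881  0.00700605] [ 0.99721892  0.07440201 -0.00420767  0.00102819] [-7.05009424 -1.13998057  4.39837445] [-0.03763034  1.31360784  0.04405462]
-30 50 y [-20.   -0.1  19.7] z 22.1
-45 90 y [-20.2   0.1  19.7] z 24.8
-60 66 y [-21.6  -9.6   9.4] z 28.4
-75 25 y [-20.4 -10.7   4.1] z 28.8
bar y -131.62642783478984 135.550821525975 x [ 3.16536785 25.59403877]
tool in jig -0.051894531021774985 -0.0007732863252465699
```

View pics/c6.png

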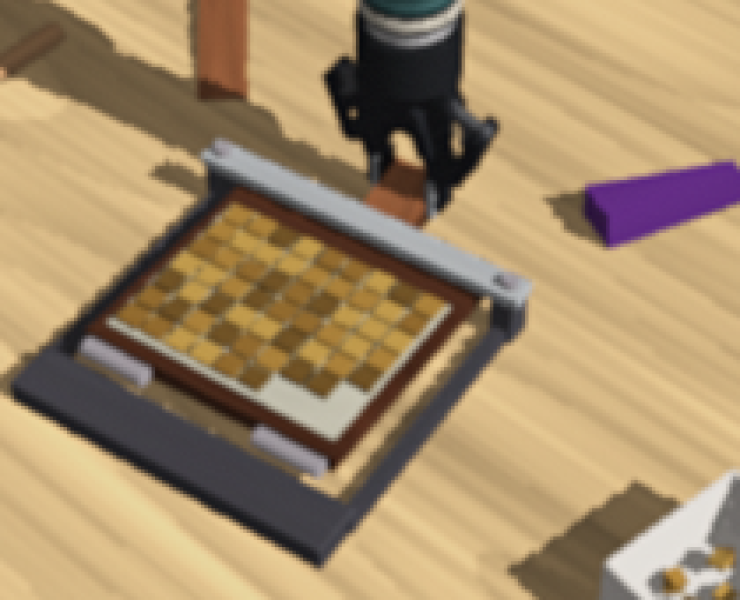

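Request:
arm_command --moves '[[[0,0,0,0.002,0,0,0.2],[0,0,0,0.002,0,0,0.2],[0,0,0,0.002,0,0,0.2],[0,0,0,0.002,0,0,0.2],[0,0,0,0.002,0,0,0.2],[0,0,0,0.002,0,0,0.2],[0,0,0,0.002,0,0,0.2],[0,0,0,0.002,0,0,0.2]]]'

```text
time: 14.8
tool_pos: [0.5178, -0.0241, 0.007]
ee_rot: [0.997, 0.074, -0.004, 0.001]
contact_force: [-7.0, -1.3, 4.8]
finger_gap: 0.456
grasp_force: 60.8
```

Request:
arm_command --moves '[[[0,0,0,0.001,0,0,0.2],[0,0,0,0.001,0,0,0.2],[0,0,0,0.001,0,0,0.2],[0,0,0,0.001,0,0,0.2],[0,0,0,0.001,0,0,0.2]]]'

```text
time: 15.42
tool_pos: [0.5227, -0.0234, 0.007]
ee_rot: [0.997, 0.074, -0.004, 0.001]
contact_force: [-8.3, -1.1, 5.2]
finger_gap: 0.455
grasp_force: 60.8
```

Request:
arm_command --moves '[[[0,0,0,0.001,0,0,0.2],[0,0,0,0.001,0,0,0.2],[0,0,0,0.001,0,0,0.2]]]'

```text
time: 15.8
tool_pos: [0.5257, -0.0229, 0.007]
ee_rot: [0.997, 0.074, -0.004, 0.001]
contact_force: [-7.5, -1.6, 5.4]
finger_gap: 0.454
grasp_force: 60.8
```

Request:
arm_command --moves '[[[0,0,0,0.001,0,0,0.2],[0,0,0,0.001,0,0,0.2]]]'

```text
time: 16.05
tool_pos: [0.5277, -0.0226, 0.007]
ee_rot: [0.997, 0.074, -0.004, 0.001]
contact_force: [-7.5, -1.3, 5.9]
finger_gap: 0.451
grasp_force: 60.8
```

Request:
arm_command --moves '[[[0,0,0,0.001,0,0,0.2],[0,0,0,0.001,0,0,0.2]]]'

```text
time: 16.3
tool_pos: [0.5297, -0.0224, 0.007]
ee_rot: [0.997, 0.074, -0.004, 0.001]
contact_force: [-7.0, -1.0, 6.0]
finger_gap: 0.454
grasp_force: 60.8
```

Request:
arm_command --moves '[[[0,0,0,0.001,0,0,0.2],[0,0,0,0.001,0,0,0.2]]]'

```text
time: 16.55
tool_pos: [0.5302, -0.0223, 0.007]
ee_rot: [0.997, 0.074, -0.006, 0.001]
contact_force: [-11.2, -1.8, 8.3]
finger_gap: 0.458
grasp_force: 61.2
```

Request:
arm_command --moves '[[[0,0,0,0.001,0,0,0.2],[0,0,0,0.001,0,0,0.2]]]'

```text
time: 16.8
tool_pos: [0.5303, -0.0222, 0.007]
ee_rot: [0.997, 0.074, -0.007, 0.002]
contact_force: [-13.6, -1.1, 12.6]
finger_gap: 0.456
grasp_force: 61.6
```

Request:
arm_command --moves '[[[0,0,0,0.0005,0,0,0.2],[0,0,0,0.0005,0,0,0.2]]]'

```text
time: 17.05
tool_pos: [0.5303, -0.0223, 0.007]
ee_rot: [0.997, 0.074, -0.008, 0.002]
contact_force: [-14.2, -1.5, 13.3]
finger_gap: 0.452
grasp_force: 61.7
```

Request:
arm_command --moves '[[[0,0,0,0,0,-0.0007,0.2],[0,0,0,0,0,-0.0007,0.2]]]'

```text
time: 17.3
tool_pos: [0.5305, -0.0222, 0.0072]
ee_rot: [0.997, 0.074, -0.008, 0.001]
contact_force: [-10.1, -1.6, -5.9]
finger_gap: 0.454
grasp_force: 60.7
```

Request:
arm_command --moves '[[[0,0,0,0.001,0,0.0003,0.2],[0,0,0,0.001,0,0,0.2]]]'

```text
time: 17.55
tool_pos: [0.5307, -0.0222, 0.007]
ee_rot: [0.997, 0.075, -0.01, 0.002]
contact_force: [-14.3, -1.2, 5.5]
finger_gap: 0.454
grasp_force: 61.8
```

Request:
arm_command --moves '[[[0,0,0,0.001,0,0,0.2],[0,0,0,0.001,0,0,0.2]]]'

```text
time: 17.8
tool_pos: [0.5307, -0.0222, 0.007]
ee_rot: [0.997, 0.075, -0.012, 0.002]
contact_force: [-17.5, -0.3, 9.6]
finger_gap: 0.454
grasp_force: 62.2
```

Request:
arm_command --moves '[[[0,0,0,-0.003,0,0,0.2],[0,0,0,-0.003,0,0,0.2],[0,0,0,-0.003,0,0,0.2]]]'

```text
time: 18.18
tool_pos: [0.5307, -0.0221, 0.0071]
ee_rot: [0.997, 0.075, -0.003, 0.0]
contact_force: [-3.1, -1.7, -11.0]
finger_gap: 0.453
grasp_force: 61.4
```

Request:
arm_command --moves '[[[0,0,0,0,0,0.0005,0.2],[0,0,0,0,0,0,0.6],[0,0,0,0,0,0,0.75],[0,0,0,0,0,0,0.75],[0,0,0,0,0,-0.003,0.75],[0,0,0,-0.003,0,0,0.75],[0,0,0,-0.015,0,0,0.75],[0,0,0,-0.02,0,0,0.75]]]'

```text
time: 19.18
tool_pos: [0.4956, -0.0269, 0.0109]
ee_rot: [0.997, 0.075, -0.0, -0.0]
contact_force: [-0.2, 0.3, -0.4]
finger_gap: 0.748
grasp_force: 0.0
```

Request:
arm_command --moves '[[[0,0,0,-0.015,0,0,0.75],[0,0,0,0,0,0,0],[0,0,0,0,0,0,0],[0,0,0,0,0,0,0],[0,0,0,0,0,0,0],[0,0,0,0,0,0,0]]]' --newtons 40

```text
time: 19.92
tool_pos: [0.4823, -0.029, 0.0109]
ee_rot: [0.997, 0.075, 0.0, -0.0]
contact_force: [0.4, -0.6, -0.1]
finger_gap: 0.001
grasp_force: 0.0
```

```bash
python3 - <<'E'
from h import *
o=r.observe();print(o['tool_pos'],o['ee_rot'],o['contact_force'],o['finger_gap'])
grab('scene','s7'); grab('wrist','w7')
a=cv2.resize(cv2.imread('pics/s7.png')[160:330,150:360],(519,420),interpolation=3)
cv2.imwrite('pics/c7.png',cv2.resize(np.hstack([a,cv2.imread('pics/w7.png')]),(800,311)))
E
python3 lat.py s7
```

```text
[ 0.48231152 -0.02897699  0.01086761] [ 9.97207455e-01  7.46810854e-02  1.62289918e-04 -3.69123895e-05] [ 0.40291223 -0.64869025 -0.13838568] 0.0011865803145386913
-30 67 y [-19.7  -0.2  18.7] z 27.2
-45 50 y [-20.1   0.7  18.6] z 28.5
-75 12 y [-26.9 -22.9 -10.9] z 1.7
bar y -131.73135075437605 134.86297858294031 x [ 3.48295166 25.04076947]
tool in jig -0.07259450834107228 -0.000257507451537688
```

View pics/c7.png

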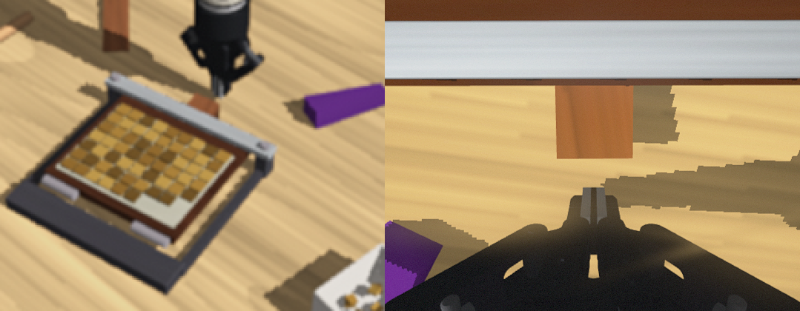

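The wedge sits square and centred under the edge, with its thick end at wrist panel (594,158). The shut fingers are right behind it at (593,190). I'll now confirm the seating by pushing cleanly on the thick end.

Request:
arm_command --moves '[[[0,0,0,0.006,0,0,0],[0,0,0,0.006,0,0,0],[0,0,0,0.004,0,0,0],[0,0,0,0.002,0,0,0],[0,0,0,0.001,0,0,0],[0,0,0,0.001,0,0,0]]]'

```text
time: 20.78
tool_pos: [0.5015, -0.0261, 0.0109]
ee_rot: [0.997, 0.075, -0.0, 0.0]
contact_force: [-0.1, 0.8, 0.2]
finger_gap: -0.001
grasp_force: 0.0
```

Request:
arm_command --moves '[[[0,0,0,0.001,0,0,0],[0,0,0,0.001,0,0,0],[0,0,0,0.001,0,0,0],[0,0,0,0.001,0,0,0]]]'

```text
time: 21.28
tool_pos: [0.5056, -0.0254, 0.0109]
ee_rot: [0.997, 0.075, -0.0, 0.0]
contact_force: [-2.3, -0.2, 0.1]
finger_gap: -0.004
grasp_force: 0.8
```

Request:
arm_command --moves '[[[0,0,0,0.001,0,0,0],[0,0,0,0.001,0,0,0],[0,0,0,0.001,0,0,0]]]'

```text
time: 21.65
tool_pos: [0.5057, -0.0255, 0.0106]
ee_rot: [0.997, 0.075, -0.003, 0.001]
contact_force: [-5.9, 0.5, 3.7]
finger_gap: 0.001
grasp_force: 3.1
```

Request:
arm_command --moves '[[[0,0,0,0.001,0,-0.0002,0],[0,0,0,0.001,0,-0.0002,0],[0,0,0,0.001,0,0,0],[0,0,0,0.001,0,0,0]]]'

```text
time: 22.15
tool_pos: [0.5057, -0.0255, 0.0106]
ee_rot: [0.997, 0.075, -0.006, 0.001]
contact_force: [-10.5, -1.6, 6.9]
finger_gap: 0.001
grasp_force: 5.3
```

Request:
arm_command --moves '[[[0,0,0,0.001,0,-0.0002,0],[0,0,0,0.001,0,0,0]]]'

```text
time: 22.4
tool_pos: [0.5056, -0.0256, 0.0107]
ee_rot: [0.997, 0.075, -0.008, 0.002]
contact_force: [-12.8, -0.4, 9.4]
finger_gap: -0.001
grasp_force: 6.5
```

Request:
arm_command --moves '[[[0,0,0,0.001,0,0,0],[0,0,0,0.0005,0,0,0]]]'

```text
time: 22.65
tool_pos: [0.5057, -0.0255, 0.0107]
ee_rot: [0.997, 0.075, -0.01, 0.002]
contact_force: [-14.7, -0.0, 11.0]
finger_gap: 0.002
grasp_force: 7.2
```

Request:
arm_command --moves '[[[0,0,0,0.001,0,-0.0005,0],[0,0,0,0.001,0,0,0]]]'

```text
time: 22.9
tool_pos: [0.5057, -0.0255, 0.0107]
ee_rot: [0.997, 0.075, -0.011, 0.002]
contact_force: [-16.4, -0.6, 9.9]
finger_gap: 0.003
grasp_force: 8.2
```

Request:
arm_command --moves '[[[0,0,0,0.001,0,-0.0003,0],[0,0,0,0.0005,0,0,0]]]'

```text
time: 23.15
tool_pos: [0.5057, -0.0256, 0.0107]
ee_rot: [0.997, 0.075, -0.013, 0.002]
contact_force: [-17.2, -0.1, 9.4]
finger_gap: 0.0
grasp_force: 8.7
```

Request:
arm_command --moves '[[[0,0,0,0,0,-0.0004,0],[0,0,0,0,0,-0.0004,0]]]'

```text
time: 23.4
tool_pos: [0.5058, -0.0256, 0.0109]
ee_rot: [0.997, 0.074, -0.013, 0.002]
contact_force: [-15.4, -0.6, -1.9]
finger_gap: -0.002
grasp_force: 7.4
```

Request:
arm_command --moves '[[[0,0,0,0.001,0,-0.0002,0],[0,0,0,0,0,0,0]]]'

```text
time: 23.65
tool_pos: [0.5059, -0.0256, 0.0109]
ee_rot: [0.997, 0.074, -0.014, 0.002]
contact_force: [-16.3, 0.1, 1.3]
finger_gap: 0.001
grasp_force: 8.1
```

Request:
arm_command --moves '[[[0,0,0,0.001,0,-0.0002,0],[0,0,0,0.0005,0,0,0]]]'

```text
time: 23.9
tool_pos: [0.506, -0.0257, 0.0109]
ee_rot: [0.997, 0.074, -0.015, 0.002]
contact_force: [-18.2, -0.8, 1.9]
finger_gap: -0.005
grasp_force: 9.1
```

That is 18 N against a drag of about 7.5 N, with almost no vertical load, so the wedge is snug. I'll back off and clear.

Request:
arm_command --moves '[[[0,0,0,-0.005,0,0,0],[0,0,0,-0.006,0,0,0],[0,0,0,-0.006,0,0,0],[0,0,0,-0.01,0,0,0],[0,0,0,-0.015,0,-0.005,0],[0,0,0,0,0,-0.04,0],[0,0,0,0,0,-0.05,0],[0,0,0,0,0,-0.05,0]]]'

```text
time: 24.9
tool_pos: [0.4799, -0.0294, 0.1603]
ee_rot: [0.997, 0.075, 0.0, 0.0]
contact_force: [1.1, -1.1, -0.6]
finger_gap: 0.001
grasp_force: 0.0
```

```bash
python3 - <<'E'
from h import *
o=r.observe();print(o['tool_pos'],o['contact_force'],o['time'])
im,d,c=grab('scene','s8'); grab('wrist','w8')
a=cv2.resize(cv2.imread('pics/s8.png')[160:330,150:360],(519,420),interpolation=3)
cv2.imwrite('pics/c8.png',cv2.resize(np.hstack([a,cv2.imread('pics/w8.png')]),(800,311)))
a=np.radians(8.6); X=np.array([np.cos(a),np.sin(a)]);Y=np.array([-X[1],X[0]]); O=np.array([.5677,-.0158])-.014*X
for t in('scene','s8'):   # board top plane tilt
    im,d,c=load(t); v,u=np.mgrid[:420,:560]; p=np.stack([(u-c['cx'])/c['fx']*d,(v-c['cy'])/c['fy']*d,d],-1); W=(p-c['t'])@c['R']
    x=(W[...,:2]-O)@X; y=(W[...,:2]-O)@Y; m=(x>.05)&(x<.16)&(abs(y)<.075)&(d>0)
    A=np.c_[x[m],y[m],np.ones(m.sum())]; print(t,'slope x,y,z0',np.linalg.lstsq(A,W[...,2][m],rcond=None)[0].round(4))
E
python3 lat.py s8
```

```text
[ 0.47992484 -0.02937528  0.16026998] [ 1.11357561 -1.07856497 -0.57298455] 24.9
scene slope x,y,z0 [ 0.0526 -0.0002  0.0293]
s8 slope x,y,z0 [-0.0036 -0.0002  0.0401]
-30 74 y [-20.6   0.   18.9] z 27.9
-45 44 y [-19.9   2.4  18.3] z 28.7
bar y -133.81626131317995 134.74704379657115 x [ 3.43181346 25.05902137]
tool in jig -0.07104658363191668 -0.0005625163799885657
```

```bash
python3 -c "
from workcell import r
print(r.hand_in())"
```

```text
the job is handed in; nothing more can be done
None
```

The job is handed in at about 25 s: the thick brown wedge sits square and centred under the edge, the board's measured tilt changed by 0.056 rad (level), the final push reached 18 N against about 7.5 N of drag, and the robot is clear.

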